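# Seat the tube block on the heater-shaker and lock it

## Task

Lift the blue tube block (the black bar on top is its handle), keep it upright, and lower it gently onto the heater-shaker so that the holes in its two end ears drop over the shaker's two steel dowels and it sits fully down on the deck (either way round). Then push the orange-gripped lock slide all the way in towards the block, so that its fork covers the block's end ear, and let go. Leave the other things on the bench where they are.

Things in the scene. Friction and masses are not known exactly. Their poses are not given: they have to be found in the camera images.
- shaker: Heater-shaker, white housing 170 (x) x 260 (y) x 70 mm high, fixed to the bench during an episode. Origin: centre of its underside on the bench; x points to its rear, y along its length, z up. The sloped grey control panel is on its -x side, an aluminium deck on top, the lock slide near its -y end.
- seat (a point): Centre of the aluminium deck's top surface (20, 32, 70 mm in the shaker's frame, same axes as the shaker), where the tube block's origin comes to lie. Two steel dowels stand on the deck at y = +66 and -66 mm from this point (x = 0): 12 mm diameter, 22 mm tall, the last 8 mm tapered to 5 mm diameter.
- tube_block: Tube block, 0.45 kg, loose: aluminium foot plate 80 (x) x 160 (y) x 12 mm, on it a dark blue block 70 x 96 mm up to 48 mm height, with tubes whose coloured caps reach 62 mm, and a lifting handle. The foot plate's ends stick out as ears, each with a 16 mm through hole at y = +66 and -66 mm (x = 0). Origin: centre of the underside; x across, y along its length, z up. The two ways round are equal.
- handle (a point): Centre of the tube block's black handle bar, 108 mm above the block's underside, same axes as the block. The bar is 14 mm wide (x), 100 mm long (y), 18 mm tall (z), on two thin posts at y = +42 and -42 mm; free space of 37 mm below the bar.
- lock_slide (a joint): Travel of the lock slide, m: 0 = open (outer end, red dot), 0.028 = fully home against its stop (green dot). It grows as the slide moves along the shaker's +y towards the seat. At the start it is open, 0 to 6 mm. It slides with about 1.5 N of friction and stays where it is left. Its two steel prongs run 2 mm above the seated block's ear and cover the last 15 mm of it when home.
- lock_grip (a point): Middle of the slide's upright orange grip, 42 mm above the deck (112 mm above the bench), axes as the shaker. The grip is 26 mm wide (x), 12 mm thick (y) and stands 32 mm tall, from 20 to 52 mm above the deck; it moves with the slide.
- cup: White plastic cup, 80 mm wide, 100 mm tall, bystander. Origin: centre of its underside.
- timer: White bench timer, 26 x 60 x 62 mm, bystander. Origin: centre of its underside.
- slide_box: White and green cardboard box, 52 x 72 x 35 mm, bystander. Origin: centre of its underside.
- amber_bottle: Amber bottle with black cap, 54 mm wide, 99 mm tall, bystander. Origin: centre of its underside.
- flask: Glass conical flask, 64 mm wide, 111 mm tall, bystander. Origin: centre of its underside.

How it is judged:
On the way, in this order (a step that is already met when the one before it is completed fails the run):
1. the tube block sits fully down on the deck over both dowels (horizontal distance between tube_block and seat below 0.004 m and z of tube_block in the frame of seat between -0.003 and 0.003 m and angle between the y axis of tube_block and the y axis of seat, either way round below 0.06 rad and angle between tube_block's own z axis and vertical below 0.05 rad), for 0.2 s.
2. the lock slide is fully home over its ear (all of step 1 and value of joint lock_slide above 0.025 m), for 0.2 s.
At the end, for the whole second after the job is handed in: The tube block rests on the deck over both dowels, either way round (centre within 4 mm of the seat's, underside within 3 mm of the deck, tilt below 0.05 rad, lengthwise within 0.06 rad), at rest, and the lock slide is at least 25 mm of its 28 mm in (all of step 2 and linear speed of tube_block below 0.02 m/s); the robot touches nothing.
It fails at once if the tube block tipped by more than 0.6 rad (angle between tube_block's own z axis and vertical above 0.6 rad).
It fails at once if the tube block dropped onto the deck (faster than 0.7 m/s close above the seat) (horizontal distance between tube_block and seat below 0.05 m and z of tube_block in the frame of seat below 0.04 m and linear speed of tube_block above 0.7 m/s).
It fails at once if a bystander moved by more than 40 mm or tipped (distance of any of cup, timer, slide_box, amber_bottle, flask from where it was at the start of the episode above 0.04 m or angle between any of cup, timer, slide_box, amber_bottle, flask's own z axis and vertical above 0.5 rad).
It also fails if it takes over 51 s, if anything falls off the work surface, if the arm or the gripper's body presses on something with over 40 N, if the wrist force passes 120 N, or if a joint passes its speed limit or range.

## Robot

A 7-joint arm with a two-finger parallel gripper is mounted at the origin on a cart in front of the work surface, level with it; the furniture and walls round the work are solid. World frame = base frame: x ahead of the robot, y to its left, z up, the work surface at z = 0. Lengths are in m, angles in rad, forces in N, time in s.
With the tool pointing down it reaches from about 0.4 to 0.925 m from the base axis. Payload 5.6 kg.
Tool frame: the origin (TCP) lies midway between the tips of the shut fingers; the grasp point (between the pads) lies 19 mm behind it; z points along the fingers, y is the direction in which the jaws open and shut (so a half turn about z gives the same grasp; the last joint's range is limited). The gripper opens to 85 mm and grips with 20 to 120 N. Pads are 22 mm wide; open, the fingers measure 114 mm over their backs; the gripper's body (76 mm by 85 mm) begins 54 mm behind the grasp point. The pads swing forward as they close: fully open they stand 13 mm farther back than shut.
Start: joints at [-1.315, 0.468, -0.012, 1.603, 0.006, 1.071, -0.056], TCP at [0.191, 0.621, 0.231] pointing down, gripper open.
Joint ranges: [-2.53, 2.53], [-0.31, 2.02], [-1.57, 1.55], [0.28, 2.44], [-1.29, 4.43], [0.15, 1.84], [-2.92, 2.92]. Speed limits (rad/s): [2.57, 2.57, 3.14, 3.14, 3.14, 3.14, 3.14].

## Interface

Orientations are given as a rotation vector (axis times angle).
In Python, from plant import manip, grab_frame gives the robot as it stands. Calls block until the motion is done:
- manip.move_ptp(position, orientation): joint-space move of the TCP to a pose.
- manip.line_to(position, frame=None, max_speed=0.15): straight line of the TCP; frame=None keeps the orientation; max_speed is the mean speed in m/s.
- manip.movej(angles): joint-space move.
- manip.grip(opening, newtons=None): finger opening in m; newtons is the grip in N (None keeps the last); returns when the fingers have stopped.
- manip.pause(seconds).
- manip.ik(position, orientation): joint angles nearest the present ones, or None.
- manip.observe(): the state.
- grab_frame(name): name is "scene" or "side" or "wrist"; returns a dict with "image" (400x640x3 uint8, red, green, blue), "fx", "fy", "cx", "cy" (pixels), "extrinsics" (4x4, takes a point from world to camera coordinates); the wrist camera has in their place "T_tool_cam" (4x4, takes a point from camera to tool coordinates, whose origin is the TCP and whose axes are the flange's). Camera axes: x right, y up, looking along -z (the intrinsics and any distortion apply to the point x, -y, -z); pixel columns grow to the right and rows downward; lengths in m; the calibration is good to about 2 mm. A picture is of the moment at which its call begins: read the wrist's pose just before it. There is no depth.
A pose or a line that the arm cannot do raises manip.MotionError and nothing moves.
- manip.sign_off(): hands the job in, once; it reports no verdict.
The state is a dict: "time_s": time; "qpos": joint angles; "dq": joint speeds; "joint_efforts": joint torques, N m; "eef_pos": TCP position; "orientation": TCP orientation; "force": force on the tool from outside, world axes, zero at the start; "wrist_torque": the same for the moment, N m; "width": finger opening in m.
Only numpy, scipy, OpenCV 4.12 (cv2) and the standard library are available. Lean on these libraries where they do the work, as an engineer would, in place of code of your own. Each camera call takes 0.05 s, during which the arm holds its last target.

## Working session

There is one attempt and no reset: what is moved stays moved. The work goes in short steps, each a Python script; the robot and the scene stay as the last script left them, time stands still between calls to the robot, and variables do not carry over. Pictures are saved under pics/ and viewed, and the job is handed in when it is done.

```bash
ls; mkdir -p pics
python3 - <<'E'
from plant import manip, grab_frame
import cv2
s=manip.observe();print(s)
for n in ["scene","side","wrist"]:
    f=grab_frame(n);cv2.imwrite(f"pics/{n}0.png",f["image"][:,:,::-1])
    print(n,{k:v for k,v in f.items() if k!="image"})
E
```

```text
pics
{'time_s': 0.0, 'qpos': array([-1.31496502,  0.46837367, -0.01160892,  1.60364127,  0.006013  ,
        1.07142287, -0.05627209]), 'dq': array([ 0.00069617, -0.00022026,  0.0002547 ,  0.00129604, -0.00020948,
       -0.00037044, -0.00164223]), 'joint_efforts': array([-3.23144604e-05, -5.32389951e+01,  2.16216344e-02, -2.51292622e+01,
        1.14743566e-02,  7.77992274e-03,  1.71344880e-05]), 'eef_pos': array([0.19125953, 0.62062394, 0.23033332]), 'orientation': array([-4.67675821e-01, -3.10644867e+00,  2.83625607e-03]), 'force': array([-0.15943355,  0.9984839 ,  0.98490762]), 'wrist_torque': array([ 0.00869229, -0.00641893, -0.02257216]), 'width': 0.0850689638320155}
scene {'fx': 378.36786338201057, 'fy': 378.36786338201057, 'cx': 321.3841235792025, 'cy': 199.25427511243592, 'extrinsics': array([[ 0.83836877, -0.54468232,  0.02142387, -0.50812815],
       [ 0.22680482,  0.38429496,  0.89491729, -0.26345953],
       [-0.49567871, -0.74541167,  0.44571747, -0.66679813],
       [ 0.        ,  0.        ,  0.        ,  1.        ]])}
side {'fx': 467.287696183259, 'fy': 467.287696183259, 'cx': 324.11515006580925, 'cy': 198.8906350513047, 'extrinsics': array([[ 0.99773918, -0.06617207, -0.01173862, -0.64890485],
       [ 0.03536598,  0.36845062,  0.92897437, -0.15230563],
       [-0.05714705, -0.92728927,  0.36995786, -0.98735049],
       [ 0.        ,  0.        ,  0.        ,  1.        ]])}
wrist {'fx': 304.9510465909491, 'fy': 304.9510465909491, 'cx': 318.19971915440607, 'cy': 197.87020128442578, 'T_tool_cam': array([[ 1.28426600e-03,  9.56115858e-01,  2.92986034e-01,
         7.32293000e-02],
       [ 9.99999147e-01, -1.29823010e-03, -1.46786927e-04,
         8.46960290e-04],
       [ 2.40017980e-04,  2.92985972e-01, -9.56116710e-01,
        -1.41547937e-01],
       [ 0.00000000e+00,  0.00000000e+00,  0.00000000e+00,
         1.00000000e+00]])}
```

View pics/scene0.png

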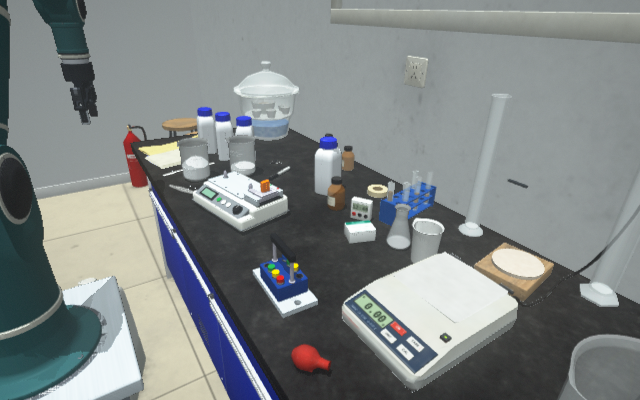

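View pics/side0.png

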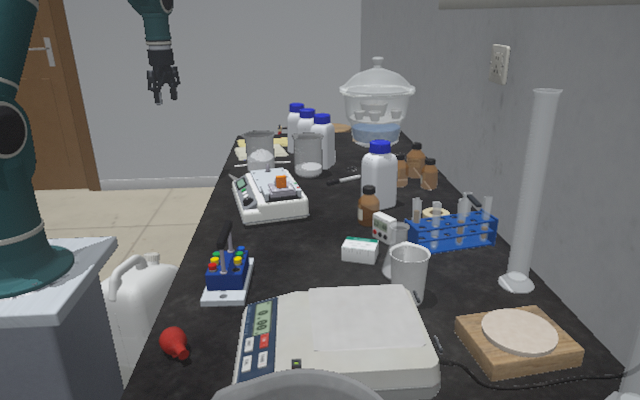

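View pics/wrist0.png

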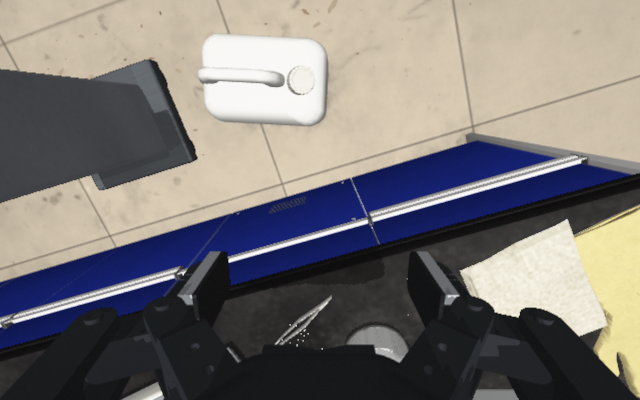

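The scene view shows the tube block at about (285,285) with its handle at (281,247), and the shaker at about (240,203) with its orange grip at (265,186). The wrist camera sees neither yet. I'll cast rays for rough positions.

```bash
cat > h.py <<'E'
from plant import manip, grab_frame
import numpy as np, cv2
from scipy.spatial.transform import Rotation as R
def cam(name):
    if name=="wrist": s=manip.observe()
    f=grab_frame(name)
    if name=="wrist":
        T=np.eye(4);T[:3,:3]=R.from_rotvec(s["orientation"]).as_matrix();T[:3,3]=s["eef_pos"]
        f["Twc"]=T@f["T_tool_cam"]
    else: f["Twc"]=np.linalg.inv(f["extrinsics"])
    return f
def ray(f,u,v):
    d=np.array([(u-f["cx"])/f["fx"],-(v-f["cy"])/f["fy"],-1.])
    d=f["Twc"][:3,:3]@d
    return f["Twc"][:3,3],d/np.linalg.norm(d)
def plane(f,u,v,z):
    o,d=ray(f,u,v);return o+d*(z-o[2])/d[2]
def proj(f,p):
    q=np.linalg.inv(f["Twc"])@np.append(p,1.)
    return f["cx"]+f["fx"]*q[0]/-q[2], f["cy"]+f["fy"]*q[1]/q[2]
def save(f,n,crop=None,k=1):
    im=f["image"][:,:,::-1]
    if crop: im=im[crop[1]:crop[3],crop[0]:crop[2]]
    if k!=1: im=cv2.resize(im,None,fx=k,fy=k,interpolation=cv2.INTER_CUBIC)
    cv2.imwrite(f"pics/{n}.png",im)
def down(yaw): # tool z down; tool y (jaw) direction at angle yaw in the world
    y=np.array([np.cos(yaw),np.sin(yaw),0]);z=np.array([0,0,-1.]);x=np.cross(y,z)
    return R.from_matrix(np.c_[x,y,z]).as_rotvec()
E
python3 - <<'E'
from h import *
f=cam("scene");np.set_printoptions(precision=3,suppress=True)
save(f,"scz",(180,130,330,320),4) if 0 else save(f,"scz",(180,150,330,320),3.5)
for n,u,v,z in [("handleends",273,242,.108),("h2",287,254,.108),("footL",253,273,.0),("footcentre",285,290,.012),("grip",265,186,.112),("cup",427,258,0),("timer",360,219,0),("box",360,240,0),("amber",335,208,0),("flask",399,245,0),("shak corner",247,229,0),("shak left",194,200,0),("shak right",287,213,0)]:
    print(n,plane(f,u,v,z))
g=cam("side");save(g,"siz",(190,150,330,320),3.5)
for n,u,v,z in [("grip",281,181,.112),("handle",226,235,.108)]: print(n,plane(g,u,v,z))
print(down(np.deg2rad(0)), R.from_rotvec(manip.observe()["orientation"]).as_matrix())
E
```

```text
handleends [ 0.443 -0.061  0.108]
h2 [ 0.447 -0.114  0.108]
footL [ 0.417 -0.002  0.   ]
footcentre [ 0.445 -0.106  0.012]
grip [0.547 0.196 0.112]
cup [ 0.808 -0.171  0.   ]
timer [0.787 0.07  0.   ]
box [ 0.716 -0.019  0.   ]
amber [0.763 0.165 0.   ]
flask [ 0.789 -0.091  0.   ]
shak corner [0.482 0.187 0.   ]
shak left [0.41  0.437 0.   ]
shak right [0.621 0.212 0.   ]
grip [0.557 0.198 0.112]
handle [ 0.458 -0.09   0.108]
[2.221 2.221 0.   ] [[-0.956  0.294 -0.   ]
 [ 0.294  0.956 -0.001]
 [-0.    -0.001 -1.   ]]
```

View pics/scz.png

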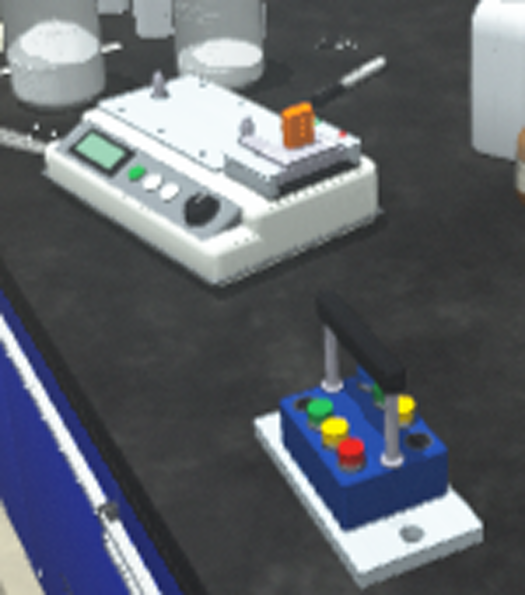

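View pics/siz.png

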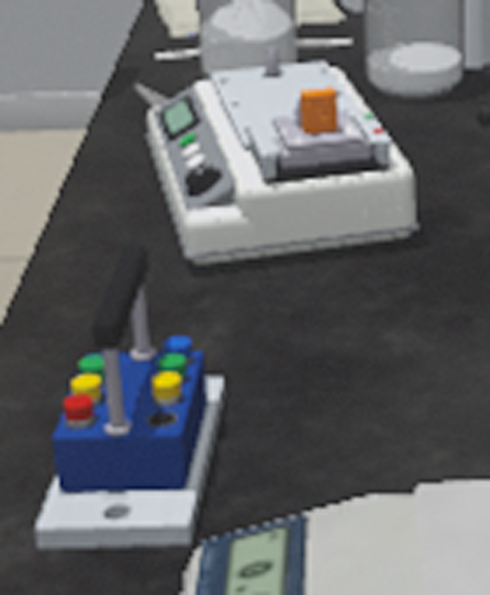

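Run:
```python
from h import *
np.set_printoptions(precision=3,suppress=True)
for yaw in (0,14,180,194):
    for p in [(.45,-.09,.09),(.45,-.09,.3),(.53,.33,.16),(.5,.25,.33),(.53,.33,.3)]:
        print(yaw,p,manip.ik(p,down(np.deg2rad(yaw))))
```

```text
0 (0.45, -0.09, 0.09) [-0.503  0.455  0.763  2.202 -0.515  0.665  0.626]
0 (0.45, -0.09, 0.3) [-0.725  0.045  0.897  2.011 -0.039  1.103  0.189]
0 (0.53, 0.33, 0.16) [-0.876  0.514  0.357  1.748 -0.218  0.918 -0.428]
0 (0.5, 0.25, 0.33) [-0.888  0.227  0.437  1.735 -0.102  1.202 -0.424]
0 (0.53, 0.33, 0.3) [-0.904  0.373  0.389  1.615 -0.15   1.184 -0.482]
14 (0.45, -0.09, 0.09) [-0.472  0.443  0.722  2.201 -0.483  0.656  0.839]
14 (0.45, -0.09, 0.3) [-0.704  0.045  0.875  2.01  -0.038  1.103  0.432]
14 (0.53, 0.33, 0.16) [-0.84   0.509  0.309  1.746 -0.188  0.915 -0.209]
14 (0.5, 0.25, 0.33) [-0.851  0.225  0.392  1.733 -0.092  1.201 -0.191]
14 (0.53, 0.33, 0.3) [-0.867  0.369  0.34   1.612 -0.13   1.183 -0.255]
180 (0.45, -0.09, 0.09) [-0.85   0.842  1.345  2.217 -1.036  1.007 -2.019]
180 (0.45, -0.09, 0.3) [-1.182  0.104  1.431  2.022 -0.116  1.108 -2.842]
180 (0.53, 0.33, 0.16) [-0.419  0.521 -0.258  1.715  0.16   0.926  2.401]
180 (0.5, 0.25, 0.33) [-0.455  0.231 -0.082  1.707  0.02   1.204  2.6  ]
180 (0.53, 0.33, 0.3) [-0.466  0.378 -0.191  1.583  0.076  1.188  2.469]
194 (0.45, -0.09, 0.09) [-0.85   0.842  1.345  2.217 -1.036  1.007 -1.775]
194 (0.45, -0.09, 0.3) [-1.182  0.104  1.431  2.022 -0.116  1.108 -2.597]
194 (0.53, 0.33, 0.16) [-0.379  0.528 -0.312  1.712  0.194  0.932  2.618]
194 (0.5, 0.25, 0.33) [-0.423  0.234 -0.12   1.705  0.03   1.205  2.835]
194 (0.53, 0.33, 0.3) [-0.431  0.382 -0.239  1.581  0.095  1.19   2.697]
```

Run:
```python
from h import *
import pickle
manip.move_ptp([.51,.24,.33],down(np.deg2rad(14)))
manip.pause(.3)
f=cam("wrist");save(f,"w_sh");pickle.dump(f,open("w_sh.pkl","wb"))
manip.move_ptp([.45,-.15,.27],down(0.))
manip.pause(.3)
f=cam("wrist");save(f,"w_bl");pickle.dump(f,open("w_bl.pkl","wb"))
print(manip.observe()["time_s"],manip.observe()["eef_pos"],manip.observe()["dq"])
```

```text
4.275 [ 0.45020615 -0.14961797  0.26998147] [ 0.00273662  0.00099136  0.00278024  0.00041777 -0.00076966  0.00083142
  0.00305741]
```

View pics/w_sh.png

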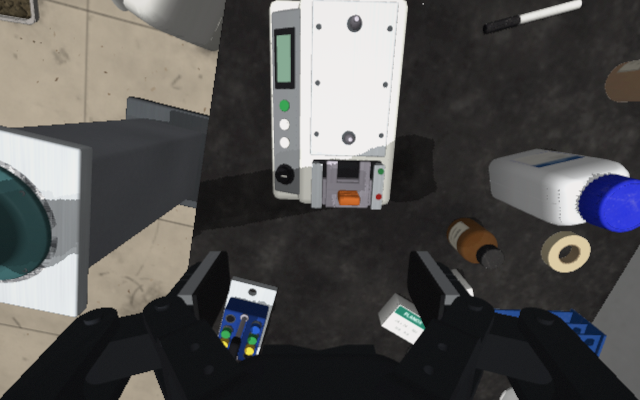

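View pics/w_bl.png

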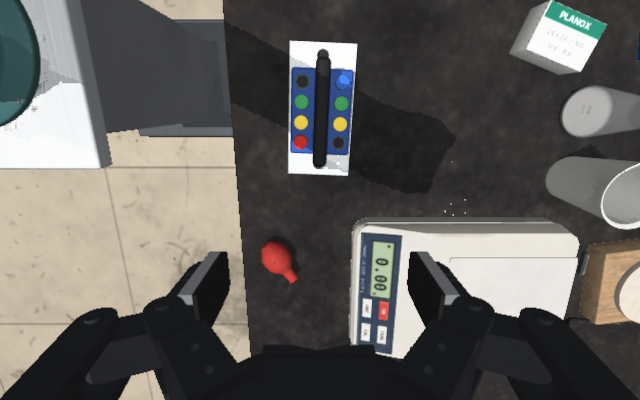

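The shaker view shows both dowels, at about (354,22) and (348,137), and the grip at (348,198). In the block view the foot plate spans (289,41)–(357,176) and the handle runs from (323,55) to (320,165). Next I'll zoom in and measure.

Run:
```python
from h import *
import pickle
np.set_printoptions(precision=4,suppress=True)
f=pickle.load(open("w_bl.pkl","rb"));im=f["image"]
save(f,"z_bl",(270,30,380,190),3.7)
sub=im[30:190,270:380].astype(int)
hsv=cv2.cvtColor(im,cv2.COLOR_RGB2HSV)
m=((hsv[...,2]>150)&(hsv[...,1]<60)).astype(np.uint8);m[:30]=0;m[190:]=0;m[:,:275]=0;m[:,375:]=0
pts=np.argwhere(m)[:,::-1].astype(np.float32)
r=cv2.minAreaRect(pts);b=cv2.boxPoints(r);print("foot rect",r)
P=np.array([plane(f,u,v,.012) for u,v in b]);print(P)
print("foot centre",P.mean(0),[np.linalg.norm(P[i]-P[(i+1)%4]) for i in range(4)],[np.degrees(np.arctan2(*(P[(i+1)%4]-P[i])[1::-1])) for i in range(4)])
hm=(im.max(2)<38).astype(np.uint8);hm[:45]=0;hm[172:]=0;hm[:,:308]=0;hm[:,335:]=0
n,l,st,c=cv2.connectedComponentsWithStats(hm);k=1+st[1:,4].argmax();print(st[k])
r=cv2.minAreaRect(np.argwhere(l==k)[:,::-1].astype(np.float32));b=cv2.boxPoints(r);print("handle",r)
for z in(.108,.117):
    P=np.array([plane(f,u,v,z) for u,v in b]);print(P.mean(0),[np.linalg.norm(P[i]-P[(i+1)%4]) for i in range(4)],[np.degrees(np.arctan2(*(P[(i+1)%4]-P[i])[1::-1])) for i in range(4)])
f=pickle.load(open("w_sh.pkl","rb"))
save(f,"z_sh",(260,0,420,220),2.7)
for u,v in((354,22),(348,137)): print(plane(f,u,v,.092),plane(f,u,v,.07))
print("grip",plane(f,348,198,.122))
```

```text
foot rect ((320.52679443359375, 107.91031646728516), (67.15792846679688, 132.90823364257812), 2.6025619506835938)
[[ 0.4065 -0.1618  0.012 ]
 [ 0.4185 -0.0016  0.012 ]
 [ 0.498  -0.0046  0.012 ]
 [ 0.4963 -0.1658  0.012 ]]
foot centre [ 0.4548 -0.0834  0.012 ] [np.float64(0.16064026047484697), np.float64(0.07954770715850316), np.float64(0.1611301322854833), np.float64(0.08988084900743715)] [np.float64(85.71732449759627), np.float64(-2.196752274522798), np.float64(-90.60190153244831), np.float64(177.46290454876709)]
[ 313   64   17  103 1119]
handle ((320.5758056640625, 114.90838623046875), (13.793893814086914, 102.5029067993164), 2.726310968399048)
[ 0.4541 -0.0863  0.108 ] [np.float64(0.09526796329756891), np.float64(0.0126561099557867), np.float64(0.09533099138753862), np.float64(0.013913820514239294)] [np.float64(87.06869842207585), np.float64(-2.362061880326965), np.float64(-92.17510463158851), np.float64(177.3611219727865)]
[ 0.454 -0.086  0.117] [np.float64(0.0924431701850017), np.float64(0.012280843276437919), np.float64(0.09250432942726769), np.float64(0.013501261423043507)] [np.float64(87.06869842207585), np.float64(-2.3620618803269595), np.float64(-92.17510463158851), np.float64(177.36112197278652)]
[0.5105 0.4075 0.092 ] [0.5116 0.413  0.07  ]
[0.5382 0.2852 0.092 ] [0.5408 0.2836 0.07  ]
grip [0.5542 0.2181 0.122 ]
```

View pics/z_bl.png

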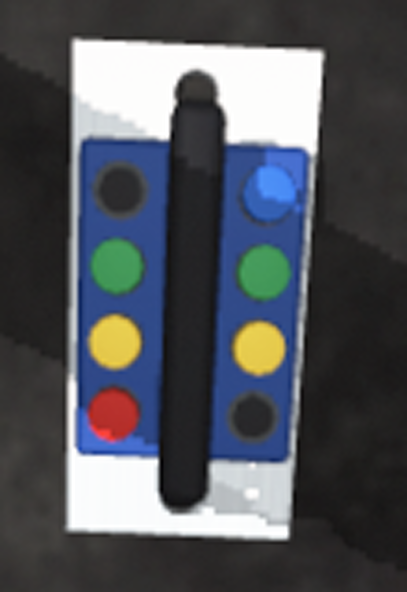

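View pics/z_sh.png

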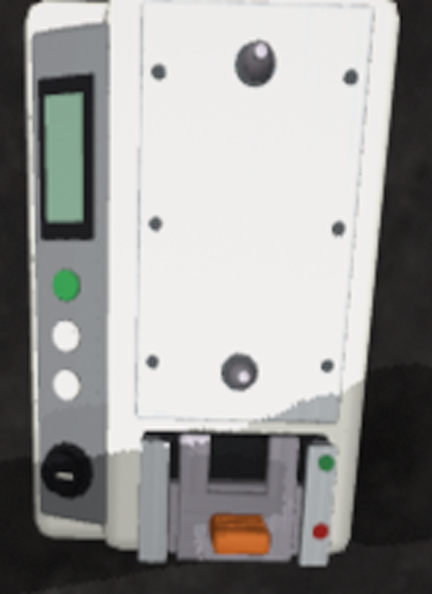

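Run:
```python
from h import *
import pickle
np.set_printoptions(precision=4,suppress=True)
f=pickle.load(open("w_bl.pkl","rb"))
C=np.array([plane(f,270+a/3.7-.5,30+b/3.7-.5,.012) for a,b in((73,38),(323,50),(289,540),(66,532))])
print(C,C.mean(0))
for i in range(4): d=C[(i+1)%4]-C[i];print(np.linalg.norm(d),np.degrees(np.arctan2(d[1],d[0])))
f=pickle.load(open("w_sh.pkl","rb"))
S=np.array([plane(f,260+a/2.7-.5,b/2.7-.5,.07) for a,b in((158,72),(350,77),(155,223),(338,229),(152,362),(327,366))])
print(S,S.mean(0))
yaw=np.deg2rad(13)
d=np.array([-np.sin(yaw),np.cos(yaw),0])
t=np.array([.525,.347,.26])-.075*d
manip.move_ptp(t,down(yaw));manip.pause(.3)
f=cam("wrist");pickle.dump(f,open("w_sh2.pkl","wb"));save(f,"w_sh2",(200,0,440,240),2.5);print(manip.observe()["time_s"],f["Twc"])
```

```text
[[ 0.4176 -0.0013  0.012 ]
 [ 0.4977 -0.0046  0.012 ]
 [ 0.4917 -0.1653  0.012 ]
 [ 0.411  -0.1625  0.012 ]] [ 0.4545 -0.0834  0.012 ]
0.08011282843484877 -2.3280633877213828
0.16076634029965609 -92.13197209222761
0.08071872176420837 178.02248321817305
0.16125925745755232 87.65268963448385
[[0.4718 0.3985 0.07  ]
 [0.5534 0.417  0.07  ]
 [0.4855 0.3385 0.07  ]
 [0.5673 0.3564 0.07  ]
 [0.4992 0.2776 0.07  ]
 [0.5811 0.2963 0.07  ]] [0.5264 0.3474 0.07  ]
6.225 [[ 0.9744 -0.2147 -0.0673  0.5268]
 [ 0.225   0.932   0.2843  0.3461]
 [ 0.0017 -0.2922  0.9564  0.4018]
 [ 0.      0.      0.      1.    ]]
```

View pics/w_sh2.png

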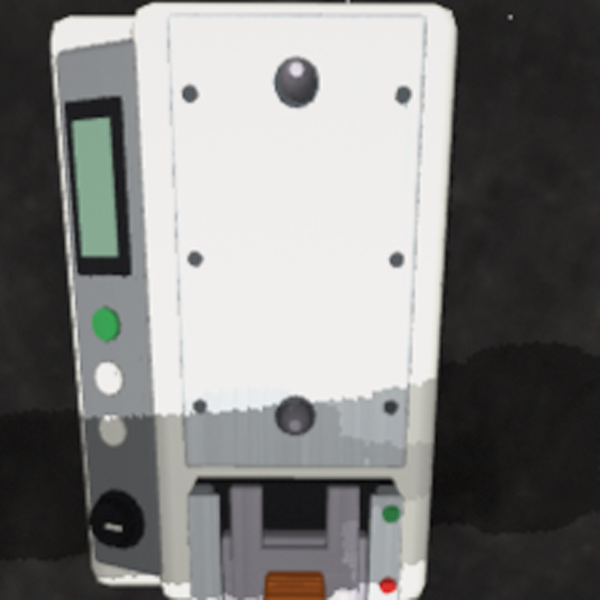

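```bash
python3 - <<'E'
from h import *
import pickle
np.set_printoptions(precision=4,suppress=True)
f=pickle.load(open("w_sh2.pkl","rb"))
g=lambda a,b,z: plane(f,200+a/2.5-.5*0-.3,b/2.5-.3,z)
S=np.array([g(a,b,.07) for a,b in((190,94),(403,94),(195,259),(397,259),(200,407),(390,407))])
print(S,"screw centre",S.mean(0))
for i in(0,2,4): d=S[i+1]-S[i];print(np.linalg.norm(d),np.degrees(np.arctan2(d[1],d[0])))
for i in(0,1): d=S[i]-S[i+4];print(np.linalg.norm(d),np.degrees(np.arctan2(d[1],d[0])))
A=g(297,69,.092);B=g(294.5,426,.092);d=A-B;print("tips",A,B,(A+B)/2,np.linalg.norm(d),np.degrees(np.arctan2(d[1],d[0])))
C=np.array([g(a,b,.07) for a,b in((169,15),(427,16),(406,466),(186,466))]);print("deck",C.mean(0),C)
E
python3 - <<'E'
from h import *
import pickle
f=pickle.load(open("w_sh2.pkl","rb"))
im=np.hstack([cv2.resize(f["image"][10:60,295:345,::-1],None,fx=8,fy=8,interpolation=1),cv2.resize(f["image"][140:190,295:345,::-1],None,fx=8,fy=8,interpolation=1)])
cv2.imwrite("pics/dow.png",im)
E
```

```text
[[0.4725 0.3984 0.07  ]
 [0.5539 0.4172 0.07  ]
 [0.486  0.3381 0.07  ]
 [0.5678 0.357  0.07  ]
 [0.4998 0.2775 0.07  ]
 [0.5811 0.2963 0.07  ]] screw centre [0.5269 0.3474 0.07  ]
0.08349960607269485 13.02058223036085
0.08396985281613356 13.002615247299678
0.08350494203233434 12.984547269770411
0.12388381358837852 102.70157775244498
0.12393630193646503 102.7041720737445
tips [0.5124 0.4117 0.092 ] [0.5411 0.283  0.092 ] [0.5268 0.3474 0.092 ] 0.13179997917706304 102.56940661810968
deck [0.5273 0.3475 0.07  ] [[0.4597 0.4233 0.07  ]
 [0.5557 0.4451 0.07  ]
 [0.5951 0.272  0.07  ]
 [0.4987 0.2498 0.07  ]]
```

View pics/dow.png

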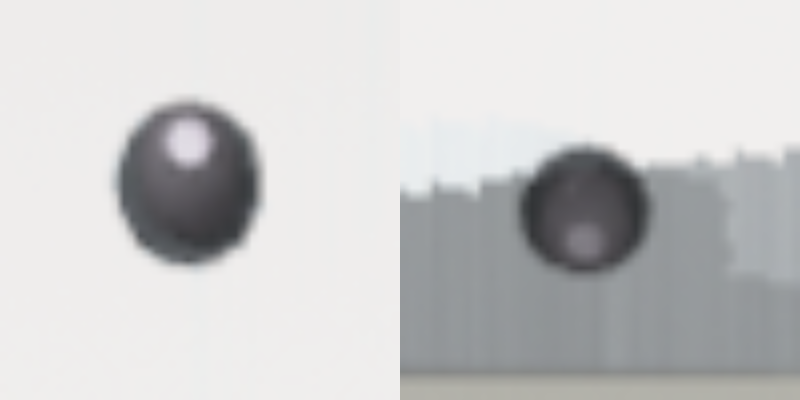

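The three seat estimates (screws, dowel tips, deck corners) agree within 0.5 mm: seat (0.527, 0.3474), yaw 12.75°. The block is at (0.4545, -0.0834), yaw -2.2°. Next I'll grasp it.

Run:
```python
from h import *
np.set_printoptions(precision=4,suppress=True)
o=down(np.deg2rad(-2.2))
manip.move_ptp([.4545,-.0834,.2],o)
manip.line_to([.4545,-.0834,.089],max_speed=.1)
s=manip.observe();print(s["time_s"],s["eef_pos"],s["force"])
manip.grip(0.0,70)
s=manip.observe();print(s["time_s"],s["eef_pos"],s["force"],s["width"])
f=cam("side");save(f,"g1",(170,130,330,310),3.3)
manip.line_to([.4545,-.0834,.13],max_speed=.08)
manip.pause(.2)
s=manip.observe();print(s["time_s"],s["eef_pos"],s["force"],s["wrist_torque"],s["width"])
f=cam("side");save(f,"g2",(170,130,330,310),3.3)
```

```text
8.875 [ 0.4549 -0.0835  0.0895] [ 0.0408 -0.1449 -0.2107]
9.525 [ 0.4538 -0.0833  0.089 ] [-2.8741  0.7466  4.7688] 0.012705281729907408
10.4417 [ 0.4541 -0.0834  0.1296] [ 0.6293 -0.3718 -4.0831] [-0.0064  0.0199 -0.0149] 0.013168310912184048
```

View pics/g2.png

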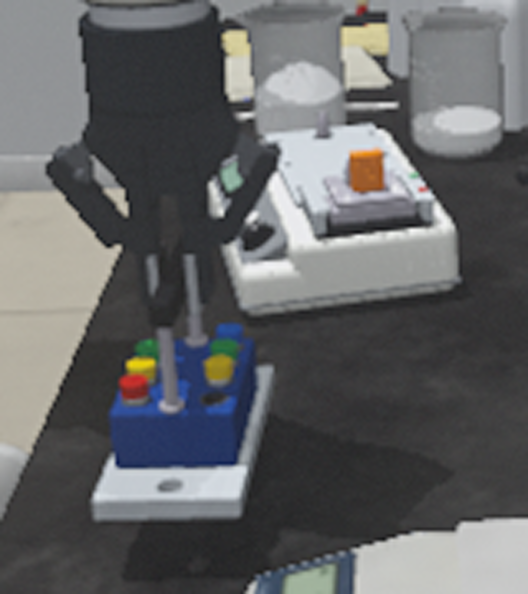

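The side view shows the block held upright above the bench, handle between the fingers. Next I'll carry it to about 35 mm above the deck over the seat and check it.

Run:
```python
from h import *
import pickle
np.set_printoptions(precision=4,suppress=True)
manip.line_to([.4545,-.0834,.26],max_speed=.15)
o=down(np.deg2rad(12.75))
manip.move_ptp([.5268,.3474,.26],o)
manip.line_to([.5268,.3474,.195],max_speed=.1)
manip.pause(.4)
s=manip.observe();print(s["time_s"],s["eef_pos"],s["force"],s["width"],s["orientation"],o)
for n,c in(("side",(200,70,360,240)),("scene",(170,80,330,250))):
    f=cam(n);save(f,"p_"+n,c,3.4);pickle.dump(f,open(f"p_{n}.pkl","wb"))
f=cam("wrist");save(f,"p_wrist");pickle.dump(f,open("p_wrist.pkl","wb"))
```

```text
14.3167 [0.5269 0.3475 0.1953] [ 0.0913 -1.0503 -4.6612] 0.0128627068049197 [-1.9609 -2.4544 -0.0008] [1.961  2.4544 0.    ]
```

View pics/p_side.png

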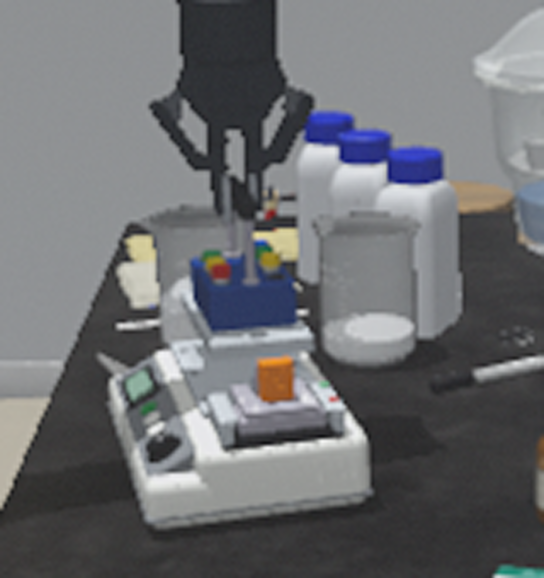

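View pics/p_scene.png

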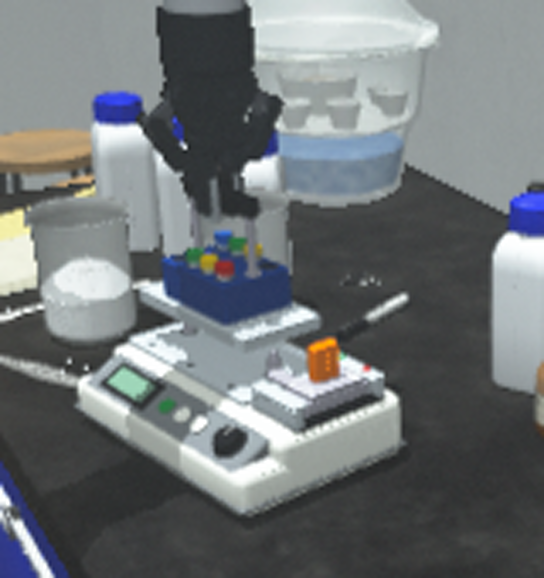

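View pics/p_wrist.png

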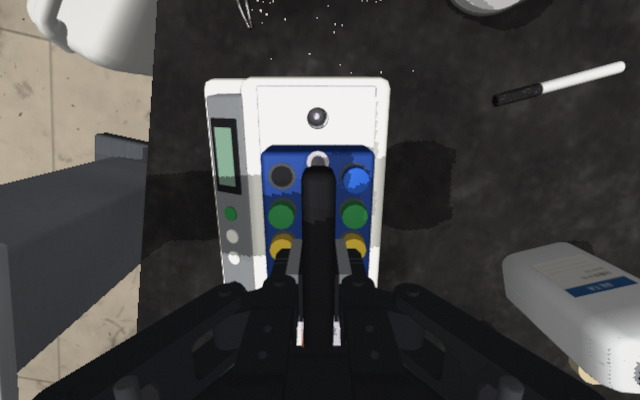

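Run:
```python
from h import *
import pickle
f=pickle.load(open("p_wrist.pkl","rb"))
im=f["image"][60:180,230:410,::-1].astype(float)
im=np.clip((im-150)*2.3,0,255).astype(np.uint8)
cv2.imwrite("pics/pz.png",cv2.resize(im,None,fx=4.4,fy=4.4,interpolation=1))
th=np.deg2rad(12.75);ex=np.array([np.cos(th),np.sin(th),0]);ey=np.array([-np.sin(th),np.cos(th),0])
s=np.array([.5268,.3474,0])
for n,p in [("eTL",s-.04*ex+.08*ey+[0,0,.118]),("eTR",s+.04*ex+.08*ey+[0,0,.118]),("hole",s+.066*ey+[0,0,.118]),("dowel tip",s+.066*ey+[0,0,.092]),("blueTL",s-.035*ex+.048*ey+[0,0,.154])]: print(n,proj(f,p))
```

```text
eTL (np.float64(257.00024803514617), np.float64(96.18539937758621))
eTR (np.float64(374.5524512824988), np.float64(96.36190350476942))
hole (np.float64(315.8156783843071), np.float64(117.53079697979629))
dowel tip (np.float64(316.01596693413046), np.float64(116.17976890069404))
blueTL (np.float64(256.96517125276614), np.float64(150.97368064071372))
```

View pics/pz.png

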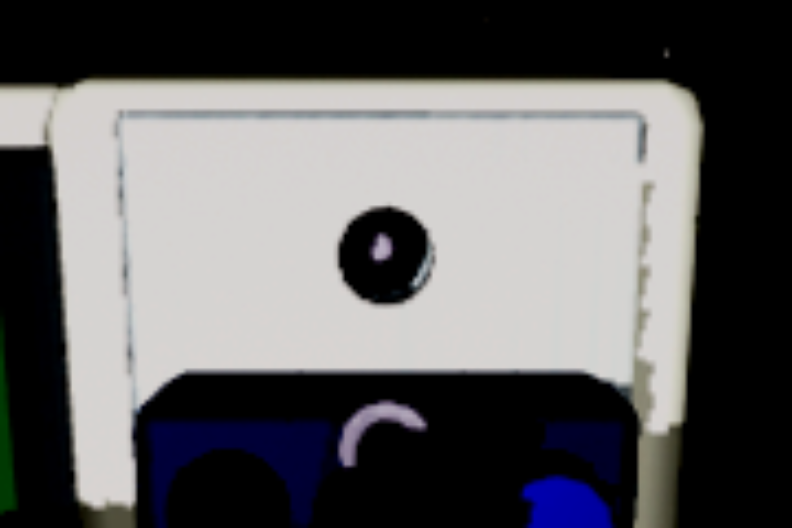

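The wrist view shows the far dowel inside the ear hole. Hole centre is about (317.6,117.9) and dowel tip about (316.5,116.0), so the block sits about 0.8 mm too far along +x. I'll shift by that and lower in steps, watching the force.

Run:
```python
from h import *
np.set_printoptions(precision=4,suppress=True)
th=np.deg2rad(12.75);ex=np.array([np.cos(th),np.sin(th),0])
p=np.array([.5268,.3474,0])-.0007*ex
for z in(.185,.175,.169,.164,.161,.1595):
    p[2]=z;manip.line_to(p,max_speed=.05);manip.pause(.1)
    s=manip.observe();print(z,s["time_s"],s["eef_pos"],s["force"],s["wrist_torque"])
    if abs(s["force"][2]+4.4)>6 or np.hypot(*s["force"][:2])>8: print("stop");break
for n,c in(("side",(200,70,360,240)),("scene",(170,80,330,250))):
    f=cam(n);save(f,"q_"+n,c,3.4)
```

```text
0.185 14.9167 [0.5262 0.3472 0.1849] [ 0.3376  1.0713 -3.8664] [ 0.0744 -0.0371 -0.0292]
0.175 15.3667 [0.5262 0.3473 0.175 ] [ 0.5885  0.081  -4.2898] [0.012  0.0414 0.0156]
0.169 15.7333 [0.5262 0.3472 0.169 ] [-0.1382 -0.0188 -3.6517] [ 0.0677 -0.0672 -0.0216]
0.164 16.0833 [0.5261 0.3472 0.164 ] [ 0.1266  0.1977 -3.7306] [-0.0069  0.0142  0.0173]
0.161 16.4333 [0.5261 0.3472 0.161 ] [-0.2337 -0.5191 -3.6773] [ 0.018   0.0081 -0.0651]
0.1595 16.7833 [0.5261 0.3472 0.1595] [ 0.089   0.3531 -3.3986] [0.0302 0.0323 0.0447]
```

View pics/q_scene.png

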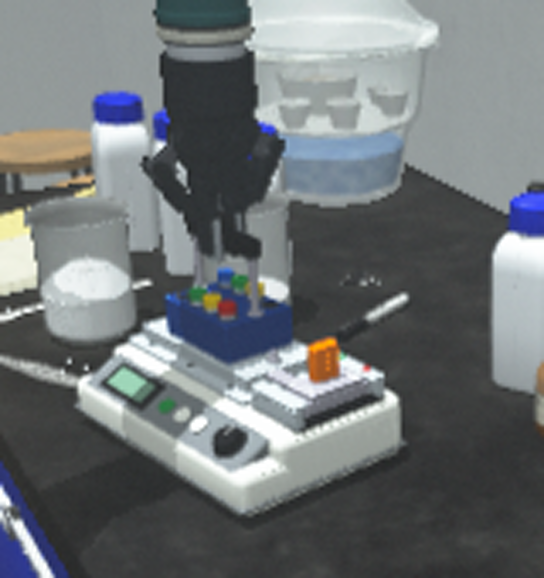

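View pics/q_side.png

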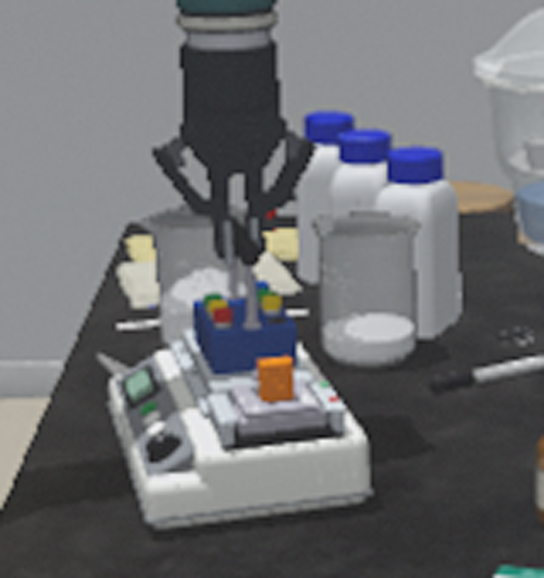

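Both views show the block down over the dowels, with no side force. I'll lower until contact, then release.

Run:
```python
from h import *
import pickle
np.set_printoptions(precision=4,suppress=True)
p=manip.observe()["eef_pos"].copy();p[:2]=[.5261,.3472]
for z in(.1585,.158,.1575,.157,.1565,.156,.1555,.155):
    p[2]=z;manip.line_to(p,max_speed=.02);manip.pause(.1)
    s=manip.observe();print(z,s["time_s"],s["eef_pos"],s["force"])
    if s["force"][2]>3: break
manip.grip(.04,20);s=manip.observe();print(s["time_s"],s["width"],s["force"])
manip.grip(.085)
p=s["eef_pos"].copy();p[2]=.26
manip.line_to(p,max_speed=.15)
th=np.deg2rad(12.75);ey=np.array([-np.sin(th),np.cos(th),0])
p=np.array([.5268,.3474,.28])-.09*ey
manip.line_to(p,max_speed=.2);manip.pause(.3)
f=cam("wrist");pickle.dump(f,open("r.pkl","wb"));save(f,"r_wrist",(200,0,440,240),2.5)
f=cam("side");save(f,"r_side",(200,70,360,240),3.4)
print(manip.observe()["time_s"])
```

```text
0.1585 17.2333 [0.5263 0.3473 0.159 ] [-0.793  -0.1436  2.1896]
0.158 17.5833 [0.5263 0.3473 0.159 ] [-3.0226 -1.6925  6.4256]
17.9583 0.04008733081894238 [ 0.7074 -0.538  -0.3282]
20.3167
```

View pics/r_wrist.png

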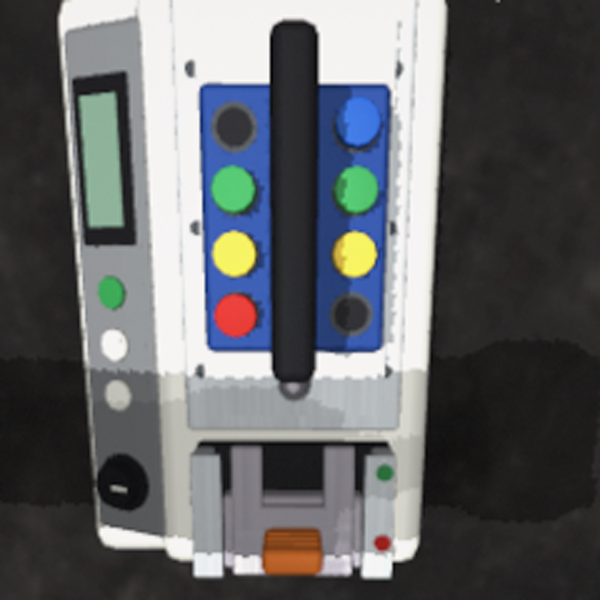

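View pics/r_side.png

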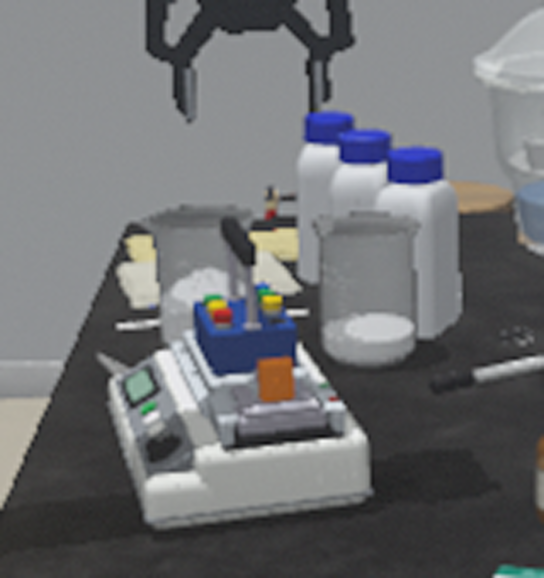

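The views show the block seated level with the handle free, and the slide still open, its grip at about (317,220). Now I'll locate the grip and push the slide with the shut fingers.

Run:
```python
from h import *
import pickle
np.set_printoptions(precision=4,suppress=True)
th=np.deg2rad(12.75);ex=np.array([np.cos(th),np.sin(th),0]);ey=np.array([-np.sin(th),np.cos(th),0])
s0=np.array([.5268,.3474,0])
f=pickle.load(open("r.pkl","rb"));hsv=cv2.cvtColor(f["image"],cv2.COLOR_RGB2HSV)
m=(hsv[...,0]<20)&(hsv[...,1]>150)&(hsv[...,2]>60);m[:200]=0;m[245:]=0;m[:,:290]=0;m[:,345:]=0
v,u=np.nonzero(m);print(u.min(),u.max(),v.min(),v.max())
P=plane(f,(u.min()+u.max()+1)/2-.3,v.max()+.5,.122);Q=plane(f,(u.min()+u.max())/2,v.min()-.5,.09)
for q in(P,Q): print(q,(q-s0)@ex,(q-s0)@ey)
# block check: foot? handle blob
hm=f["image"].max(2)<38; hm[:,:300]=0;hm[:,335:]=0;hm[160:]=0
n,l,st,c=cv2.connectedComponentsWithStats(hm.astype(np.uint8));k=1+st[1:,4].argmax();print(st[k])
b=cv2.boxPoints(cv2.minAreaRect(np.argwhere(l==k)[:,::-1].astype(np.float32)))
H=np.mean([plane(f,*q,.18) for q in b],0)-s0;print("handle rel seat",H@ex,H@ey)
```

```text
305 328 212 229
[0.558  0.2101 0.122 ] 0.00011219425124696662 -0.14078347470903133
[0.5557 0.2186 0.09  ] -0.00026053792829404626 -0.13194800690574368
[308   9  19 144 782]
handle rel seat 0.0003140987537660708 -0.00040239008240665504
```

```bash
cat > push.py <<'E'
from h import *
np.set_printoptions(precision=4,suppress=True)
th=np.deg2rad(12.75);ex=np.array([np.cos(th),np.sin(th),0]);ey=np.array([-np.sin(th),np.cos(th),0])
s0=np.array([.5268,.3474,0])
E
python3 - <<'E'
from push import *
at=lambda y,z: s0+y*ey+np.array([0,0,z])
manip.grip(0.0,40)
manip.line_to(at(-.19,.2),max_speed=.2)
manip.line_to(at(-.19,.104),max_speed=.12)
s=manip.observe();F0=s["force"].copy();print(s["time_s"],F0,s["width"])
y=-.165
manip.line_to(at(y,.104),max_speed=.06)
first=None
while y<-.105:
    y+=.003
    manip.line_to(at(y,.104),max_speed=.05)
    s=manip.observe();F=(s["force"]-F0)@ey
    print(round(y,4),round((s["eef_pos"]-s0)@ey,4),round(F,2))
    if F<-7: break
print(s["time_s"],s["force"])
f=cam("side");save(f,"t_side",(200,90,360,260),3.4)
f=cam("scene");save(f,"t_scene",(170,90,330,260),3.4)
E
```

```text
22.825 [ 0.081  -0.5713  0.4608] 0.000149774323862318
-0.162 -0.162 -0.12
-0.159 -0.1588 0.17
-0.156 -0.1557 -0.17
-0.153 -0.1528 0.54
-0.15 -0.1499 0.23
-0.147 -0.1467 0.09
-0.144 -0.1435 -0.04
-0.141 -0.1405 -0.12
-0.138 -0.1375 1.0
-0.135 -0.1346 1.23
-0.132 -0.1316 1.37
-0.129 -0.1285 0.15
-0.126 -0.1266 -2.51
-0.123 -0.1265 -8.03
26.8917 [ 1.5115 -8.4784  0.6997]
```

View pics/t_scene.png

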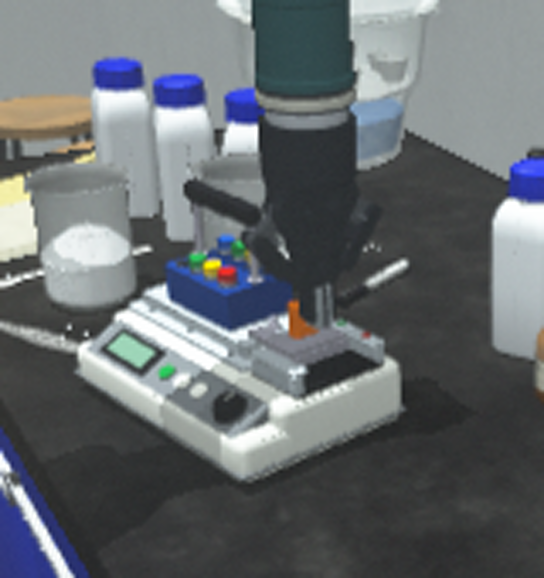

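View pics/t_side.png

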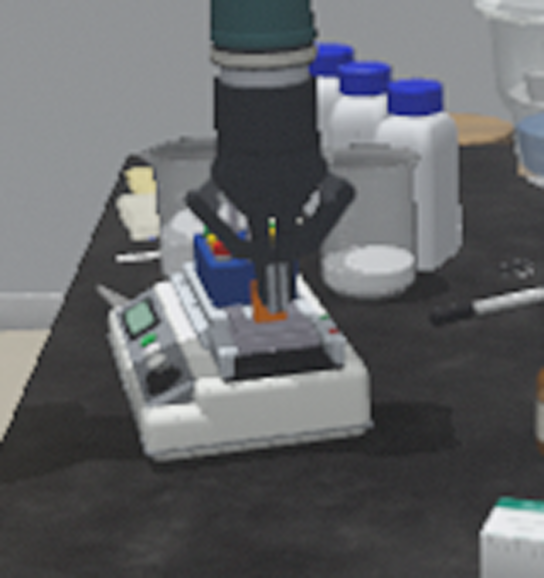

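Motion stopped hard at y = -0.1265 with 8 N, which looks like the stop. I'll back off, raise and measure the slide.

Run:
```python
from push import *
import pickle
at=lambda y,z: s0+y*ey+np.array([0,0,z])
manip.line_to(at(-.17,.104),max_speed=.12)
manip.line_to(at(-.17,.2),max_speed=.2)
manip.line_to(at(-.11,.28),max_speed=.2);manip.pause(.3)
f=cam("wrist");pickle.dump(f,open("v.pkl","wb"));save(f,"v_wrist",(200,0,440,240),2.5)
hsv=cv2.cvtColor(f["image"],cv2.COLOR_RGB2HSV)
m=(hsv[...,0]<20)&(hsv[...,1]>150)&(hsv[...,2]>60);m[:120]=0;m[245:]=0;m[:,:290]=0;m[:,345:]=0
v,u=np.nonzero(m);print(u.min(),u.max(),v.min(),v.max())
P=plane(f,(u.min()+u.max()+1)/2,v.max()+.5,.122);Q=plane(f,(u.min()+u.max())/2,v.min()-.5,.09)
for q in(P,Q): print(q,(q-s0)@ex,(q-s0)@ey)
print(manip.observe()["time_s"])
```

```text
305 328 170 185
[0.5523 0.2355 0.122 ] 0.00016978450183979254 -0.11475376999302915
[0.5495 0.245  0.09  ] -0.00048344822178323564 -0.10492458396674943
29.1667
```

View pics/v_wrist.png

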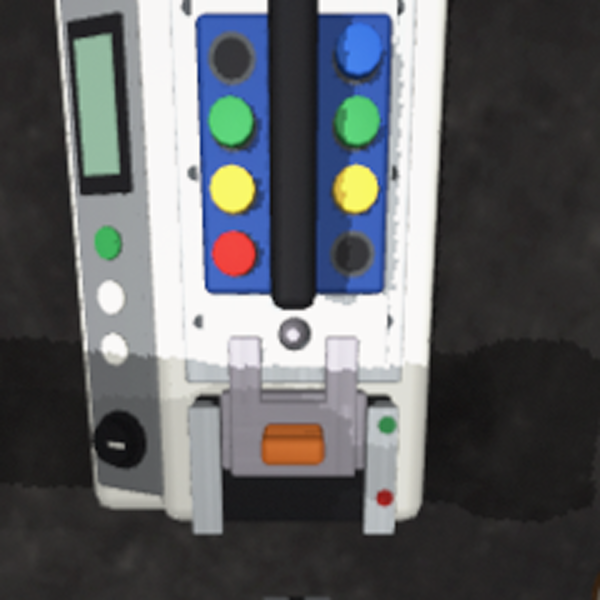

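Run:
```python
from push import *
import pickle
f=pickle.load(open("v.pkl","rb"))
for z in(.084,.088,.09):
  for a in (245,342):
    q=plane(f,200+a/2.5-.3,338/2.5-.3,z)-s0;print(z,q@ex,q@ey)
g=pickle.load(open("r.pkl","rb"))
for z in(.084,.088): 
  q=plane(g,200+250/2.5-.3,446/2.5-.3,z)-s0;print("before",q@ey)
for a,b,n in((387,425,"green"),(384,498,"red")):
  q=plane(f,200+a/2.5-.3,b/2.5-.3,.09)-s0;print(n,q@ey)
```

```text
0.084 -0.020874662885335238 -0.06794496459804786
0.084 0.02127545602109847 -0.06794817218656662
0.088 -0.02061099636401831 -0.0675690286289998
0.088 0.021038507663677052 -0.0675721981211483
0.09 -0.020479163103359902 -0.06738106064447577
0.09 0.020920033484966294 -0.06738421108843912
before -0.09400055623090627
before -0.09305373949818371
green -0.10515317426086343
red -0.13888313356467605
```

By the images the slide moved 26–27 mm from a start of 0–6 mm, and the prong tips are at -0.0675 where home is nominally -0.065. That passes but is near the limit, so I'll push again more firmly to confirm the stop.

Run:
```python
from push import *
import pickle
at=lambda y,z: s0+y*ey+np.array([0,0,z])
manip.line_to(at(-.165,.2),max_speed=.25)
manip.line_to(at(-.165,.100),max_speed=.15)
s=manip.observe();F0=s["force"].copy();print(s["time_s"])
manip.line_to(at(-.135,.100),max_speed=.1)
y=-.131
while y<-.112:
    manip.line_to(at(y,.100),max_speed=.05)
    s=manip.observe();F=(s["force"]-F0)@ey
    print(round(y,4),round((s["eef_pos"]-s0)@ey,4),round(F,2))
    if F<-18: break
    y+=.002
f=cam("side");save(f,"x_side",(200,90,360,260),3.4)
manip.line_to(at(-.165,.100),max_speed=.12)
manip.line_to(at(-.165,.2),max_speed=.2)
manip.line_to(at(-.11,.28),max_speed=.2);manip.pause(.3)
f=cam("wrist");pickle.dump(f,open("x.pkl","wb"));save(f,"x_wrist",(200,0,440,240),2.5)
hsv=cv2.cvtColor(f["image"],cv2.COLOR_RGB2HSV)
m=(hsv[...,0]<20)&(hsv[...,1]>150)&(hsv[...,2]>60);m[:120]=0;m[245:]=0;m[:,:290]=0;m[:,345:]=0
v,u=np.nonzero(m);print(u.min(),u.max(),v.min(),v.max())
P=plane(f,(u.min()+u.max()+1)/2,v.max()+.5,.122);Q=plane(f,(u.min()+u.max())/2,v.min()-.5,.09)
for q in(P,Q): print((q-s0)@ex,(q-s0)@ey)
f=cam("scene");save(f,"x_scene")
print(manip.observe()["time_s"],manip.observe()["force"])
```

```text
30.525
-0.131 -0.1312 0.57
-0.129 -0.1291 0.31
-0.127 -0.1269 -0.85
-0.125 -0.1266 -5.65
-0.123 -0.1265 -9.69
-0.121 -0.1265 -12.37
-0.119 -0.1264 -16.13
-0.117 -0.1263 -20.26
305 328 170 185
0.00010070951519495796 -0.11469079517948454
-0.0005579297731770873 -0.1048685120565232
35.2583 [ 0.8794 -0.2883  0.3736]
```

View pics/x_wrist.png

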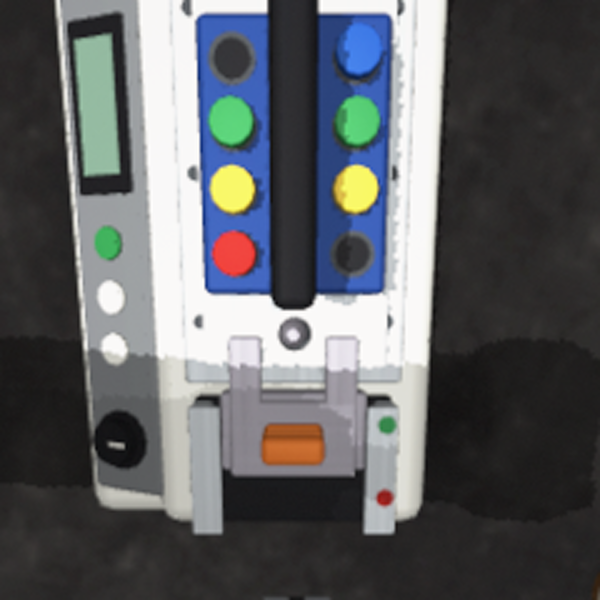

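View pics/x_scene.png

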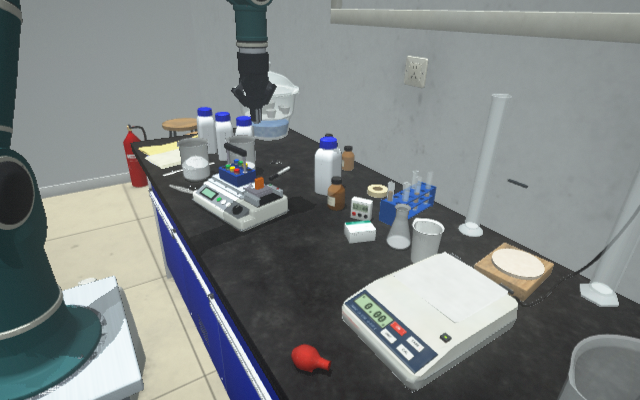

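View pics/x_side.png

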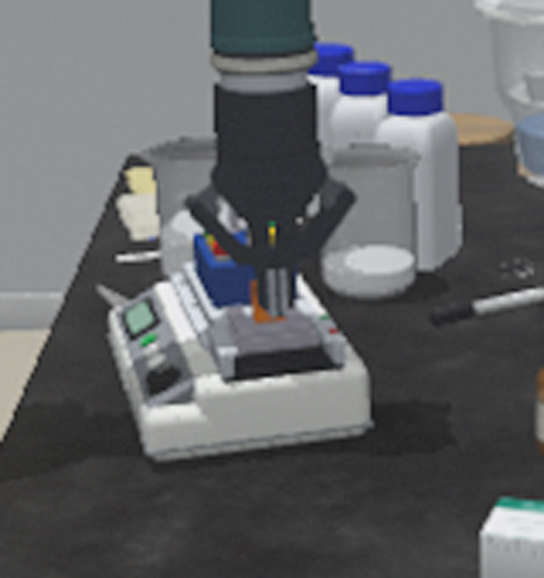

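The slide held at the same spot under 20 N, so it is on its stop. The block and the bystanders haven't moved, and the gripper is clear. I'm handing in.

```bash
python3 -c "
from plant import manip
print(manip.sign_off(), manip.observe()['time_s'])"
```

```text
the job is handed in; nothing more can be done
the job is handed in; nothing more can be done
```

The tube block is seated on the heater-shaker over both dowels, and the lock slide is pushed in with its fork over the block's end ear. I handed the job in at about 35 s of the 51 s allowed; no verdict was reported.

**Block:** After I let go, the handle measured within about 0.5 mm of the seat centre, and the block looked level. It met the deck at the expected height, with low side force on the way down.

**Lock slide:** I pushed it with the shut fingers until it stopped. A second, firmer push of about 20 N moved it no further. The images put its movement at 26–27 mm from an opening of 0–6 mm.

**Check that disagreed:** The fork tips measured about 2.5 mm short of their nominal home position. That alone would mean about 25.5 mm of travel, close to the 25 mm limit. The calibration is only good to about 2 mm, and the slide had stopped hard, so I took it as fully home.

**Bystanders and gripper:** In the last scene picture the other items are where they started, and the gripper is clear of everything.

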